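# Check the spring balance with the large weight

### The job

Lift the larger of the two check weights up and off its peg on the rack and hang it by its loop in the dip of the spring balance's hook. Ease it down gently so that the slide never drops, until the balance carries it and the pointer rests at the long mark, then let go. Leave the smaller weight hanging on its peg, and do not disturb the bottle or the beaker.

Things in the scene. Friction and masses are not known exactly. Their poses are not given: they have to be found in the camera images.
- weight_large: Larger steel check weight, 0.36 kg, cylinder 40 mm wide (z -94 to -60 mm) under a 7 mm wire loop and a grip block (16 mm in x, 20 in y, z +9 to +39). Origin: bearing point under the loop's apex; z up, x along the peg, loop in the y-z plane: shoulders slope to y +-17, z -7; window 27 mm wide, z 0 to -54. May be turned by half a turn.
- weight_small: Smaller steel check weight, 0.10 kg, same grip block, loop, origin and axes; its cylinder is 24 mm wide and 20 mm tall. Stays on its peg; which of the two pegs it hangs on varies.
- weight_rack: Fixed storage rack, 85 x 250 x 191 mm: base plate, two posts and a bar along y with two peg wires 130 mm apart, pointing to its -x. Origin: on the worktop under the bar's middle. Only the weights' grip blocks stand higher than the bar.
- peg_left (a point): Dip of the rack's left (+y) peg: top of the wire at mid-dip, 165 mm up; axes as the rack's. 8 mm wire, dip 18 mm deep with a 10 mm flat bottom; the upturned tip ends 27 mm ahead (-x) and 18 mm above this point. A weight raised 18 to 46 mm comes off forwards, the wire passing through its loop.
- peg_right (a point): The same point on the rack's right (-y) peg.
- balance: Fixed spring balance: round foot 92 mm wide, square column 16 mm wide and 265 mm tall, white scale plate at its left (+y) with black ticks every 5 mm and one long thick mark 40 mm below the top (zero) tick. Origin: on the worktop under the column; the hook arm points to its -x.
- balance_hook (a point): Dip of the balance's hook: top of the wire at mid-dip, where the loop's apex shall rest; 120 mm ahead (-x) of the column, axes as the balance's. 200 mm up unloaded, 160 mm at the long mark. 8 mm wire shaped as the pegs: 10 mm flat dip, 18 mm deep on both sides, tip's end 27 mm ahead (-x) and 18 mm above this point.
- balance_slide (a joint): Downward travel of the balance's slide with hook and pointer, m: 0 unloaded, 0.040 at the long mark, end stop at 0.075. Sprung upwards at 88 N/m and damped; the larger weight hanging freely brings it to 0.040, the smaller one to 0.011.
- bottle: White plastic reagent bottle, 42 mm in diameter, 91 mm tall, standing at the right of the work. Bystander. Origin: centre of its underside.
- beaker: Low glass beaker, 49 mm wide, 59 mm tall, standing at the left of the work. Bystander. Origin: centre of its underside.
Things that resemble listed ones, but are neither listed nor needed, are in the scene too. What is shaped like the weight_small but red is not meant.

How it is judged:
By the outcome, as a careful person would: the job done as asked, in the order asked, and still so for the second after the job is handed in, with the robot touching nothing.
It also fails if it takes over 58 s, if anything falls off the work surface, if the arm or the gripper's body presses on something with over 40 N, if the wrist force passes 120 N, or if a joint passes its speed limit or range.

### The arm

A 6-joint arm with a two-finger parallel gripper is mounted at the origin on a cart in front of the work surface, level with it; the furniture and walls round the work are solid. World frame = base frame: x ahead of the robot, y to its left, z up, the work surface at z = 0. Lengths are in mm, angles in rad, forces in N, time in s.
With the tool pointing down it reaches from about 325 to 900 mm from the base axis. Payload 6.1 kg.
Tool frame: the origin (TCP) lies on the mounting face of the last link; the fingertips stand 173 mm ahead of it and the grasp point (between the pads) lies 155 mm ahead of it; z points along the fingers, y is the line along which they close (so a half turn about z gives the same grasp; the last joint's range is limited). The gripper opens to 85 mm and grips with 20 to 120 N. Pads are 22 mm wide; open, the fingers measure 114 mm over their backs; the gripper's body (76 mm by 85 mm) begins 54 mm behind the grasp point. The pads swing forward as they close: fully open they stand 13 mm farther back than shut.
Start: joints at [1.19, 0.22, 1.526, -0, 1.395, -0.126], TCP at [157.532, 604.815, 404.7] pointing down, gripper open.
Joint ranges: [-2.98, 2.98], [-0.91, 2.08], [0.09, 2.57], [-1.24, 4.39], [0.2, 2.65], [-2.68, 2.68]. Speed limits (rad/s): [2.57, 2.57, 3.01, 3.14, 3.14, 3.14].

### API

Orientations are given as a rotation vector (axis times angle).
In Python, from workcell import bot, move_gripper, sensors, snapshot, camera_model gives the robot as it stands. Calls block until the motion is done:
- bot.movep(position, orientation): joint-space move of the TCP to a pose.
- bot.line_to(position, velocity=150, rot=None): straight line of the TCP; rot=None keeps the orientation; velocity is the mean speed in mm/s.
- bot.set_joints(angles): joint-space move.
- move_gripper(opening, f_grip=None): opening from 0.0 (shut) to 1.0 (fully open); f_grip is the grip in N (None keeps the last); returns when the fingers have stopped.
- bot.pause(seconds).
- bot.ik(position, orientation): joint angles nearest the present ones, or None.
- sensors.sense(): the state.
- snapshot(name): name is "scene" or "side" or "wrist"; returns (picture, depth): 420x560x3 uint8, red, green, blue; 420x560 float32, mm along the optical axis (not along the pixel's ray), 0 where there is no reading.
- camera_model(name): a dict with "intrinsics" (3x3 intrinsics, pixels), "dist_coeffs" ([k1, k2, p1, p2, k3] as OpenCV has them; the pictures are not rectified), "rvec" (rotation vector, rad) and "tvec" (3), from world to camera coordinates, as OpenCV has them. Camera axes: x right, y down, z forward; pixel columns grow to the right and rows downward; lengths in mm; the calibration is good to about 2 mm. A picture is of the moment at which its call begins: read the wrist's pose just before it. camera_model takes no time and is no camera call; for the wrist camera it gives the pose at the moment of the call.
A pose or a line that the arm cannot do raises bot.Unreachable and nothing moves.
- bot.finish_job(): hands the job in; it is judged then, once.
The state is a dict: "clock": time; "q": joint angles; "qvel": joint speeds; "effort": joint torques, N m; "tcp_pos": TCP position; "ee_rot": TCP orientation; "wrist_force": force on the tool from outside, world axes, zero at the start; "ft_torque": the same for the moment, N m; "gripper_width": opening from 0.0 (shut) to 1.0 (fully open); "grasp_force": force on a finger pad.
Only numpy, scipy, OpenCV 4.12 (cv2) and the standard library are available. Lean on these libraries where they do the work, as an engineer would, in place of code of your own. Each camera call takes 0.05 s, during which the arm holds its last target. There are 200 camera calls.

## Working session

There is one attempt and no reset: what is moved stays moved. The work goes in short steps, each a Python script; the robot and the scene stay as the last script left them, time stands still between calls to the robot, and variables do not carry over. Pictures are saved under pics/ and viewed, at most 10 in all, crops included, and the job is handed in when it is done.

```bash
mkdir -p pics
cat > h.py <<'E'
import numpy as np, cv2
from workcell import bot, move_gripper, sensors, snapshot, camera_model
def grab(n,tag):
    cm=camera_model(n); im,d=snapshot(n)
    np.savez(f'pics/{tag}.npz',im=im,d=d,**{k:np.array(cm[k],float) for k in('intrinsics','dist_coeffs','rvec','tvec')})
    cv2.imwrite(f'pics/{tag}.png',im[:,:,::-1]); return load(tag)
def load(tag): return dict(np.load(f'pics/{tag}.npz'))
def ray(c,u,v):
    p=cv2.undistortPoints(np.array([[[u,v]]],float),c['intrinsics'],c['dist_coeffs'])[0,0]
    R=cv2.Rodrigues(c['rvec'])[0]; t=c['tvec'].reshape(3)
    return -R.T@t, R.T@np.array([p[0],p[1],1.])   # point = o + depth*dir
def P(c,u,v,z=None,r=0):
    o,d=ray(c,u,v)
    if z is not None: return o+d*(z-o[2])/d[2]
    w=c['d'][int(v)-r:int(v)+r+1,int(u)-r:int(u)+r+1]; w=w[w>0]
    return o+d*np.median(w) if len(w) else None
def cloud(c):
    vv,uu=np.nonzero(c['d']>0)
    p=cv2.undistortPoints(np.stack([uu,vv],1).astype(float)[:,None],c['intrinsics'],c['dist_coeffs'])[:,0]
    z=c['d'][vv,uu]; R=cv2.Rodrigues(c['rvec'])[0]
    X=(np.c_[p,np.ones(len(p))]*z[:,None]-c['tvec'].reshape(3))@R
    return uu,vv,X,c['im'][vv,uu]
def proj(c,X): return cv2.projectPoints(np.atleast_2d(np.array(X,float)),c['rvec'],c['tvec'],c['intrinsics'],c['dist_coeffs'])[0][:,0]
E
python3 - <<'E'
from h import *
for n in('scene','side'):
    c=grab(n,n+'0'); o,_=ray(c,280,210); print(n,o,ray(c,280,210)[1])
a=load('scene0')['im']
print(sensors.sense())
E
```

```text
scene [-291.61004573 -357.23711943  902.61936042] [ 0.70243433  0.3328336  -0.62933886]
side [ 24.09235932 915.47207792 681.54695656] [ 0.44740612 -0.75460209 -0.48012127]
{'clock': 0.1, 'q': array([ 1.18986814e+00,  2.21128279e-01,  1.52751454e+00, -7.24953655e-06,
        1.39470397e+00, -1.26102649e-01]), 'qvel': array([-0.00051346, -0.00269106, -0.00210321, -0.00116797,  0.00109805,
       -0.00109507]), 'effort': array([ 2.93759535e-03, -4.98240602e+01, -3.90551698e+01, -3.84010673e-05,
        5.60123561e-03,  2.31664740e-05]), 'tcp_pos': array([157.46053777, 604.58129679, 403.71069375]), 'ee_rot': array([-3.99139711e-01, -3.11569640e+00,  2.66975615e-03]), 'wrist_force': array([0.01571549, 0.13919495, 0.79930038]), 'ft_torque': array([-0.02834116, -0.00984436,  0.03313412]), 'grasp_force': 0.0, 'gripper_width': 1.0008128318709846}
```

View pics/scene0.png

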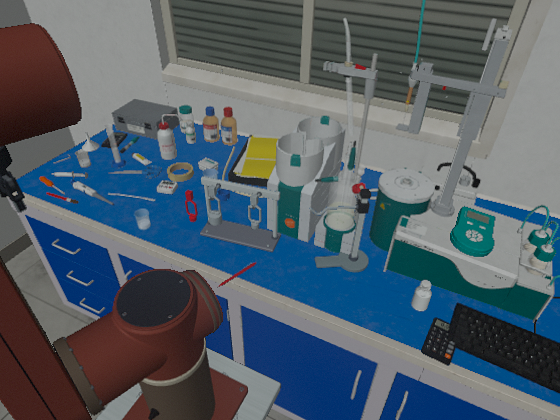

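View pics/side0.png

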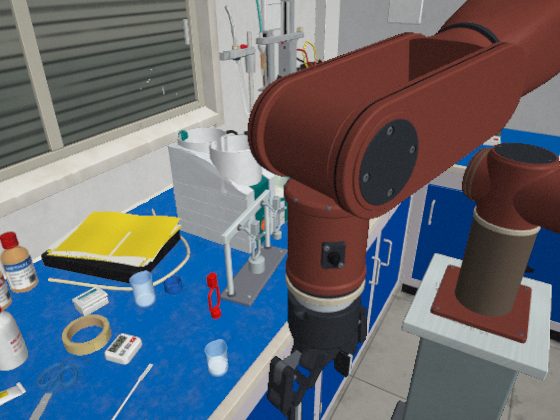

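The scene picture shows the rack at about (240,215) with weights at (212,200) and (254,210). There is a loose red one at (191,205) and the balance at (355,230). The bottle is at (422,296) and the beaker at (143,219). The side view is partly blocked by the arm. Next I'll enlarge the crop.

Run:
```python
from h import *
c=load('scene0')
a=c['im'][150:280,180:390,::-1]
cv2.imwrite('pics/crop1.png',cv2.resize(a,None,fx=3.8,fy=3.8,interpolation=cv2.INTER_CUBIC))
uu,vv,X,col=cloud(c)
m=(uu>180)&(uu<390)&(vv>150)&(vv<280)
for z0,z1 in((183,196),(198,215),(225,300)):
    k=m&(X[:,2]>z0)&(X[:,2]<z1)
    print(z0,[(u,v,*np.round(x).astype(int)) for u,v,x in zip(uu[k],vv[k],X[k])][::max(1,k.sum()//25)])
```

```text
183 [(np.int64(341), np.int64(154), np.int64(863), np.int64(-29), np.int64(189)), (np.int64(329), np.int64(172), np.int64(752), np.int64(-30), np.int64(184)), (np.int64(212), np.int64(179), np.int64(543), np.int64(268), np.int64(190)), (np.int64(212), np.int64(181), np.int64(535), np.int64(263), np.int64(189)), (np.int64(224), np.int64(182), np.int64(546), np.int64(227), np.int64(190)), (np.int64(232), np.int64(183), np.int64(553), np.int64(204), np.int64(189)), (np.int64(234), np.int64(184), np.int64(550), np.int64(195), np.int64(191)), (np.int64(237), np.int64(185), np.int64(549), np.int64(184), np.int64(192)), (np.int64(234), np.int64(186), np.int64(546), np.int64(192), np.int64(187)), (np.int64(319), np.int64(186), np.int64(666), np.int64(-31), np.int64(185)), (np.int64(289), np.int64(187), np.int64(608), np.int64(41), np.int64(194)), (np.int64(285), np.int64(188), np.int64(605), np.int64(53), np.int64(188)), (np.int64(265), np.int64(189), np.int64(570), np.int64(101), np.int64(191)), (np.int64(257), np.int64(190), np.int64(556), np.int64(120), np.int64(190)), (np.int64(209), np.
[... 4224 characters left out ...]
 (np.int64(294), np.int64(177), np.int64(612), np.int64(29), np.int64(231)), (np.int64(345), np.int64(178), np.int64(627), np.int64(-116), np.int64(264)), (np.int64(344), np.int64(180), np.int64(630), np.int64(-114), np.int64(256)), (np.int64(358), np.int64(182), np.int64(657), np.int64(-147), np.int64(243)), (np.int64(360), np.int64(185), np.int64(616), np.int64(-163), np.int64(263)), (np.int64(358), np.int64(188), np.int64(604), np.int64(-161), np.int64(261)), (np.int64(358), np.int64(191), np.int64(603), np.int64(-163), np.int64(252)), (np.int64(363), np.int64(197), np.int64(579), np.int64(-184), np.int64(255)), (np.int64(364), np.int64(206), np.int64(582), np.int64(-190), np.int64(226))]
```

View pics/crop1.png

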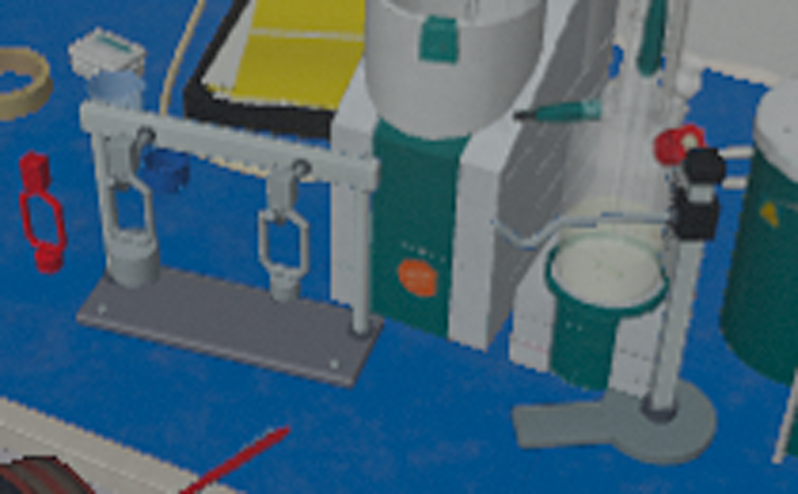

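The left weight at (212,195) has the wide cylinder, so it is weight_large. The other candidates are the small weight at (255,208) and the red decoy at (189,207). The hook dip is near (318,214). Next I'll take a wrist view from above.

Run:
```python
from h import *
from scipy.spatial.transform import Rotation as R
s=sensors.sense(); cm=camera_model('wrist')
Rt=R.from_rotvec(s['ee_rot']).as_matrix(); Rc=cv2.Rodrigues(np.array(cm['rvec'],float))[0]
print('cam in tool',Rt.T@(-Rc.T@np.array(cm['tvec'],float).ravel()-s['tcp_pos']), (Rc@Rt).round(2), np.array(cm['intrinsics']).round())
print('tool y',Rt[:,1],'x',Rt[:,0])
c=load('scene0'); uu,vv,X,col=cloud(c)
# rack rough fit from base plate/top bar
k=(uu>195)&(uu<280)&(vv>170)&(vv<205)&(X[:,2]>184)&(X[:,2]<194)&(X[:,0]<600)&(X[:,1]>60)
print(k.sum()); print(cv2.fitLine(X[k][:,:2].astype(np.float32),cv2.DIST_HUBER,0,.01,.01).ravel())
for z in (16,50): pass
for yaw in (0.2,-1.37,1.77,-1.05):
  for p in ([420,170,480],[470,-60,480]):
    o=(R.from_euler('z',yaw)*R.from_matrix([[1,0,0],[0,-1,0],[0,0,-1]])).as_rotvec()
    print(yaw,p,bot.ik(p,o))
```

```text
cam in tool [77.6945524  -0.2367395  31.32863701] [[-0.    1.    0.  ]
 [-0.95 -0.   -0.31]
 [-0.31 -0.    0.95]] [[305.   0. 277.]
 [  0. 305. 211.]
 [  0.   0.   1.]]
tool y [ 0.25207478  0.96770619 -0.0017411 ] x [-9.67707542e-01  2.52075520e-01  2.13536265e-04]
385
[ 1.4860454e-01 -9.8889673e-01  5.4877484e+02  1.7642416e+02]
0.2 [420, 170, 480] [ 0.21025122 -0.24415786  1.84712986  0.          1.53862065  1.58104754]
0.2 [470, -60, 480] [-0.29363098 -0.1902792   1.80201288  0.          1.52985898  1.07716535]
-1.37 [420, 170, 480] None
-1.37 [470, -60, 480] [-2.93630978e-01 -1.90279200e-01  1.80201288e+00 -8.88178420e-16
  1.52985898e+00  2.64716535e+00]
1.77 [420, 170, 480] [ 2.10251215e-01 -2.44157857e-01  1.84712986e+00 -4.44089210e-16
  1.53862065e+00  1.10475421e-02]
1.77 [470, -60, 480] [-2.93630978e-01 -1.90279200e-01  1.80201288e+00 -4.44089210e-16
  1.52985898e+00 -4.92834651e-01]
-1.05 [420, 170, 480] None
-1.05 [470, -60, 480] [-2.93630978e-01 -1.90279200e-01  1.80201288e+00 -4.44089210e-16
  1.52985898e+00  2.32716535e+00]
```

```bash
cat >> h.py <<'E'
from scipy.spatial.transform import Rotation as Ro
def down(yaw): return (Ro.from_euler('z',yaw)*Ro.from_matrix(np.diag([1.,-1,-1]))).as_rotvec()
E
python3 - <<'E'
from h import *
bot.movep([460,170,480],down(0.15+np.pi)); c=grab('wrist','w1')
print(sensors.sense()['clock'],sensors.sense()['tcp_pos'])
bot.movep([455,-50,480],down(2.09)); d=grab('wrist','w2')
print(sensors.sense()['clock'],sensors.sense()['tcp_pos'])
im=np.vstack([c['im'],d['im']])[:,:,::-1]
cv2.imwrite('pics/w12.png',np.hstack([cv2.resize(x['im'][:,:,::-1],(400,300)) for x in(c,d)]))
grab('side','side1')
E
```

```text
2.0833 [459.85052793 170.64717188 479.86588342]
3.0167 [455.22938282 -48.96284022 479.98358074]
```

View pics/w1.png

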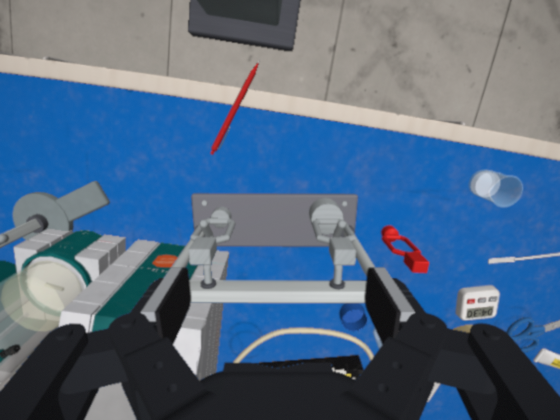

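View pics/w2.png

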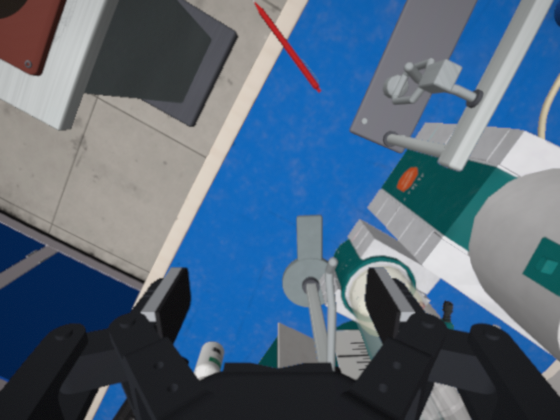

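The w1 view shows the rack, with the large weight's block at (342,248), the small one at (203,250) and the red decoy at (405,248). In w2 the hook wire runs from its tip at about (332,262) down to (332,330), with the column behind it. Now I'll measure with depth.

Run:
```python
from h import *
np.set_printoptions(suppress=True,precision=1)
c=load('w1'); uu,vv,X,col=cloud(c)
print('worktop z',np.median(X[(vv>150)&(vv<180)&(uu>300)&(uu<450)][:,2]))
for n,(a,b) in dict(large=(325,360),small=(185,222)).items():
    k=(uu>a)&(uu<b)&(vv>225)&(vv<275)&(X[:,2]>198)&(X[:,2]<212)
    q=X[k]; r=cv2.minAreaRect(q[:,:2].astype(np.float32)); print(n,k.sum(),np.median(q,0),r, 'px',uu[k].min(),uu[k].max(),vv[k].min(),vv[k].max())
k=(uu>190)&(uu<370)&(vv>270)&(vv<310)&(X[:,2]>185)&(X[:,2]<196)
r=cv2.minAreaRect(X[k][:,:2].astype(np.float32));print('bar',k.sum(),r,np.median(X[k],0)); l=cv2.fitLine(X[k][:,:2].astype(np.float32),cv2.DIST_L2,0,.01,.01).ravel(); print(l,np.arctan2(-l[0],l[1]) )
# base plate
k=(uu>190)&(uu<360)&(vv>190)&(vv<250)&(X[:,2]>2)&(X[:,2]<14)
print('plate',k.sum(),cv2.minAreaRect(X[k][:,:2].astype(np.float32)),np.median(X[k],0))
d=load('w2'); uu,vv,X,col=cloud(d)
k=(uu>322)&(uu<342)&(vv>250)&(vv<375)&(X[:,2]>170)&(X[:,2]<250)
for i in np.flatnonzero(k)[::6]: print((uu[i],vv[i]),X[i])
k=(uu>270)&(uu<345)&(vv>210)&(vv<375)&(X[:,2]>2)&(X[:,2]<25)
print('foot',k.sum(),np.median(X[k],0))
k=(uu>335)&(uu<390)&(vv>320)&(vv<380)&(X[:,2]>150)&(X[:,2]<280)
print('scale',k.sum(),np.percentile(X[k],[5,50,95],axis=0) if k.any() else '')
c=load('side1'); cv2.imwrite('pics/c2.png',cv2.resize(c['im'][100:310,140:420,::-1],None,fx=2.8,fy=2.8,interpolation=cv2.INTER_CUBIC))
```

```text
worktop z -0.6087300874641951
large 394 [494.  235.1 202.4] ((494.92352294921875, 235.81402587890625), (15.835277557373047, 20.217702865600586), 9.392934799194336) px 333 356 247 264
small 407 [512.5 107.6 203. ] ((514.06494140625, 107.11679077148438), (16.12841033935547, 20.192337036132812), 8.958184242248535) px 188 211 246 264
bar 2503 ((551.31396484375, 183.49282836914062), (18.413169860839844, 172.18258666992188), 8.370376586914062) [552.  182.3 190.1]
[  0.1  -1.  551.8 182.6] -2.9949145
plate 5908 ((537.4942626953125, 176.08056640625), (85.49697875976562, 250.56118774414062), 8.459037780761719) [532.2 168.3  11.4]
(np.int64(331), np.int64(257)) [515.7 -61.1 211.9]
(np.int64(332), np.int64(258)) [515.2 -60.  216.2]
(np.int64(330), np.int64(259)) [514.9 -62.2 214.6]
(np.int64(336), np.int64(259)) [519.1 -59.5 215.2]
(np.int64(334), np.int64(260)) [517.4 -60.6 216.7]
(np.int64(330), np.int64(261)) [515.6 -63.5 215.4]
(np.int64(336), np.int64(261)) [519.8 -60.8 216. ]
(np.int64(333), np.int64(262)) [517.1 -62.1 218.1]
(np.int64(329), np.int64(263)) [516.  -65.7 215.1]
(np.int64(33
[... 8440 characters left out ...]
332), np.int64(365)) [ 577.3 -155.2  218.3]
(np.int64(341), np.int64(365)) [ 607.5 -173.7  187.3]
(np.int64(337), np.int64(366)) [ 595.8 -168.   199.4]
(np.int64(333), np.int64(367)) [ 580.5 -157.9  216.9]
(np.int64(339), np.int64(367)) [ 598.3 -168.1  199.5]
(np.int64(335), np.int64(368)) [ 593.4 -169.1  202.3]
(np.int64(341), np.int64(368)) [ 606.8 -174.1  191.5]
(np.int64(339), np.int64(369)) [ 596.5 -166.9  203.9]
(np.int64(336), np.int64(370)) [ 593.5 -168.4  205.4]
(np.int64(336), np.int64(371)) [ 593.6 -168.9  206.3]
(np.int64(340), np.int64(372)) [ 596.9 -167.   207.6]
foot 3020 [ 571.4 -159.6   12.8]
scale 1553 [[ 607.4 -173.8  154.6]
 [ 614.9 -162.3  181. ]
 [ 632.5 -117.8  205.2]]
```

Run:
```python
from h import *
d=load('w2')['im'][240:390,260:400,::-1]; e=load('w1')['im'][190:310,290:400,::-1]
f=lambda a:cv2.resize(a,(400,int(400*a.shape[0]/a.shape[1])),interpolation=cv2.INTER_CUBIC)
a,b=f(d),f(e); H=max(len(a),len(b)); pad=lambda x:np.pad(x,((0,H-len(x)),(0,0),(0,0)))
cv2.imwrite('pics/c1.png',np.hstack([pad(a),pad(b)])); print(a.shape,b.shape)
```

```text
(428, 400, 3) (436, 400, 3)
```

View pics/c1.png

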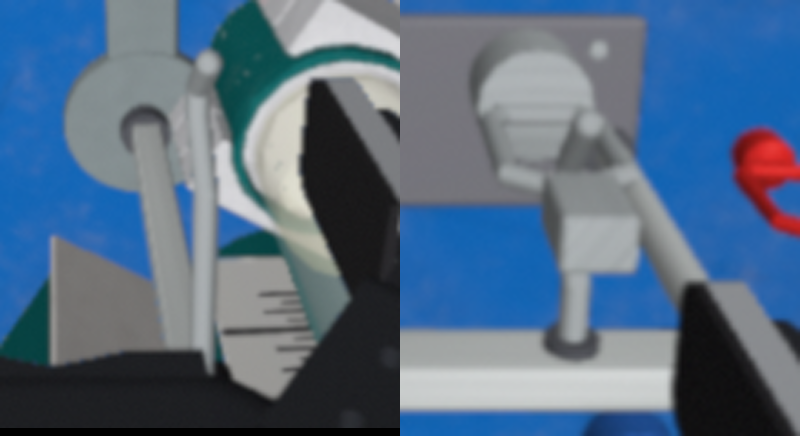

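The readings are consistent: the weights are 130.1 mm apart, the rack yaw is 8.45°, the block tops are near 203, and the hook dip is near (532,-84,200). Next I'll fit the hook line, check clearance around the hook, then grasp and lift off.

Run:
```python
from h import *
np.set_printoptions(suppress=True,precision=2)
d=load('w2'); uu,vv,X,col=cloud(d)
k=(uu>322)&(uu<342)&(vv>255)&(vv<368)&(X[:,2]>196)&(X[:,2]<222)
l=cv2.fitLine(X[k][:,:2].astype(np.float32),cv2.DIST_HUBER,0,.01,.01).ravel(); print('line',l,np.arctan2(l[1],l[0]))
ax=l[:2]*np.sign(l[0]); n=np.array([-ax[1],ax[0]]); o=l[2:]
t=(X[k][:,:2]-o)@ax; z=X[k][:,2]
for a in np.arange(t.min(),t.min()+65,3): 
    q=(t>=a)&(t<a+3); print((o+ax*(a+1.5)).round(1), np.percentile(z[q],80).round(1) if q.any() else '',end='; ')
tip=o+ax*np.percentile(t,.3); print('\ntip end',tip,'dip by tip',tip+27*ax)
dip=np.array([532,-84.])
for nm in('w2','scene0','w1'):
    _,_,Y,_=cloud(load(nm)); r=Y[:,:2]-dip; a=r@ax; b=r@n
    for h0,h1 in((30,110),(110,170),(170,300)):
        m=(a>-110)&(a<30)&(abs(b)<45)&(Y[:,2]>h0)&(Y[:,2]<h1)&(abs(b)>6)
        print(nm,h0,m.sum(),np.percentile(np.c_[a,b,Y[:,2]][m],[2,50,98],axis=0).tolist() if m.sum()>5 else '')
yaw=0.1475; x,y=494.9,235.8
move=down(yaw+np.pi)
move_gripper(0.55,50)
bot.movep([x,y,450],move); bot.line_to([x,y,346],120)
g=grab('wrist','g1'); print(sensors.sense()['tcp_pos'],sensors.sense()['wrist_force'])
move_gripper(0.0,50); s=sensors.sense(); print(s['gripper_width']*85,s['grasp_force'],s['wrist_force'],s['clock'])
```

```text
line [   0.54   -0.84  545.01 -106.48] -1.005366
[516.2 -61.1] 216.4; [517.8 -63.7] 217.4; [519.4 -66.2] 216.7; [521.1 -68.7] 213.4; [522.7 -71.3] 210.6; [524.3 -73.8] 206.9; [525.9 -76.3] 204.8; [527.5 -78.9] 201.6; [529.1 -81.4] 199.5; [530.7 -83.9] 199.4; [532.3 -86.5] 200.4; [533.9 -89. ] 202.8; [535.5 -91.5] 206.2; [537.1 -94.1] 209.5; [538.7 -96.6] 212.2; [540.3 -99.1] 215.6; [ 542.  -101.7] 217.7; [ 543.6 -104.2] 217.6; [ 545.2 -106.7] 217.7; [ 546.8 -109.3] 217.7; [ 548.4 -111.8] 217.8; [ 550.  -114.3] 217.8; 
tip end [515.72 -60.33] dip by tip [530.19 -83.13]
w2 30 0 
w2 110 0 
w2 170 0 
scene0 30 0 
scene0 110 0 
scene0 170 11 [[-26.10195262700428, -7.747328647266441, 199.87367258594242], [6.268493583478972, -6.772724781709382, 209.71286623235414], [23.891003456601485, -6.289061925074515, 218.62131337523329]]
w1 30 0 
w1 110 0 
w1 170 0 
[495.35 235.88 347.21] [ 0.93 -0.05 -0.35]
19.076148221295004 50.801013708114624 [-1.12  1.66  4.52] 6.0667
```

Run:
```python
from h import *
np.set_printoptions(suppress=True,precision=2)
x,y,yaw=494.9,235.8,0.1475
u=np.array([np.cos(yaw),np.sin(yaw)])
bot.pause(.2); s=sensors.sense(); print(s['tcp_pos'],s['wrist_force'])
bot.line_to([x,y,346+8],30); bot.pause(.2); print(sensors.sense()['wrist_force'])
bot.line_to([x,y,346+32],50); bot.pause(.2); s=sensors.sense(); print(s['tcp_pos'],s['wrist_force'],s['grasp_force'],s['ft_torque'])
a=np.array([x,y])-u*75
bot.line_to([*a,378],60); s=sensors.sense();print(s['tcp_pos'],s['wrist_force'],s['clock'])
bot.line_to([*a,413],100)
ax=np.array([.536,-.844]); dip=np.array([530.3,-83.3]); b=dip-ax*85
r=down(-1.005+np.pi)
bot.line_to([415,110,418],120,rot=r)
bot.line_to([*b,415],120); bot.pause(.2)
s=sensors.sense();print(s['tcp_pos'],b,s['wrist_force'],s['gripper_width']*85,s['clock'])
c=grab('wrist','h1'); e=grab('scene','h2')
A=cv2.resize(c['im'][150:360,180:400,::-1],(400,382)); B=cv2.resize(e['im'][150:280,190:390,::-1],(400,260)); 
cv2.imwrite('pics/h12.png',np.hstack([A,np.pad(B,((0,122),(0,0),(0,0)))]))
```

```text
[495.17 236.17 346.98] [-2.33  3.15  5.11]
[ 0.54  0.73 -3.73]
[494.76 235.76 377.55] [ 0.81  0.18 -3.03] 49.82752203941345 [-0.02  0.   -0.  ]
[420.99 224.79 378.04] [-0.07 -0.16 -4.52] 9.1167
[484.58 -11.08 415.08] [484.74 -11.56] [ 0.09 -0.34 -3.88] 19.08909704596561 12.4333
```

View pics/h12.png

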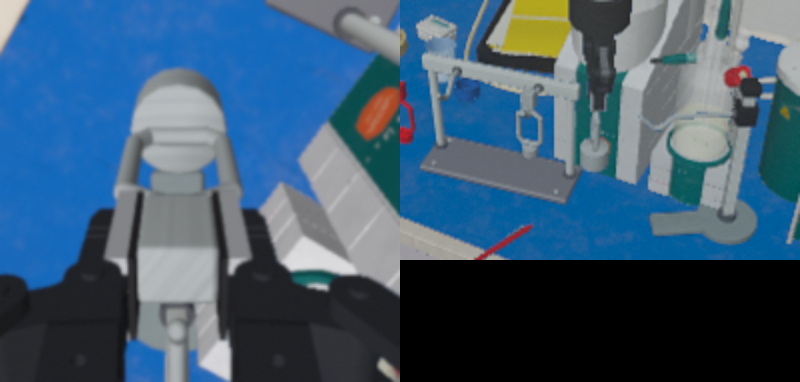

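The weight hangs straight in the grip, with the hook wire in line behind the block at (178,330) of the crop. Next I'll insert it and ease it down, monitoring the force.

Run:
```python
from h import *
np.set_printoptions(suppress=True,precision=2)
ax=np.array([.536,-.844]); dip=np.array([530.3,-83.3])
def st(t):
    s=sensors.sense(); print(t,s['tcp_pos'],s['wrist_force'],s['ft_torque'],round(s['clock'],2)); return s
bot.line_to([*dip,415],50); bot.pause(.2); st('in')
for z in (390,384,378,370,362,354,348):
    bot.line_to([*dip,z],15); bot.pause(.15); st(z)
c=grab('wrist','i1'); e=grab('scene','i2')
A=cv2.resize(c['im'][200:380,180:400,::-1],(400,327)); B=cv2.resize(e['im'][170:280,270:390,::-1],(400,367)); 
cv2.imwrite('pics/i12.png',np.hstack([np.pad(A,((0,40),(0,0),(0,0))),B]))
```

```text
in [530.25 -83.18 415.05] [-0.67 -0.64 -3.46] [0.02 0.02 0.02] 14.58
390 [530.32 -83.28 390.05] [-0.28  0.67 -3.73] [-0.02  0.02 -0.07] 16.55
384 [530.35 -83.3  384.14] [-0.75 -0.6  -3.24] [-0.01 -0.01 -0.01] 17.25
378 [530.28 -83.28 378.06] [ 0.03  0.56 -3.55] [ 0.02  0.04 -0.01] 17.95
370 [530.32 -83.3  370.09] [ 1.01 -0.02 -1.69] [ 0.05 -0.02  0.03] 18.78
362 [530.31 -83.33 362.09] [ 0.59  0.63 -1.27] [-0.01  0.05 -0.03] 19.62
354 [530.32 -83.3  354.1 ] [ 0.14  0.63 -0.35] [ 0.02 -0.03 -0.  ] 20.45
348 [530.3  -83.33 348.05] [-0.6   0.87 -1.33] [-0.03 -0.13 -0.07] 21.15
```

View pics/i12.png

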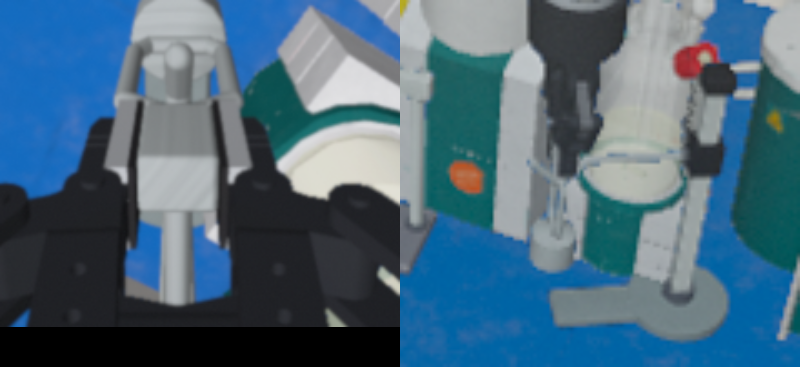

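The loop is on the hook, the tip shows in front at (177,70), and the slide is moving down. I'll measure slide height from the wire depth and finish lowering.

```bash
cat >> h.py <<'E'
ax=np.array([.536,-.844]); nn=np.array([.844,.536]); dip=np.array([530.3,-83.3])
def arm(c):
    uu,vv,X,_=cloud(c); r=X[:,:2]-dip; a=r@ax; b=r@nn
    k=(a>32)&(a<70)&(abs(b)<2.5)&(X[:,2]>130)&(X[:,2]<225); t=(a>-31)&(a<-23)&(abs(b)<4)&(X[:,2]>150)&(X[:,2]<225)
    f=lambda m:(int(m.sum()),np.median(X[m][:,2]).round(2) if m.any() else None)
    return 'arm',f(k),'tip',f(t)
def force(n=15):
    F=[]
    for _ in range(n): F.append(sensors.sense()['wrist_force']); bot.pause(.02)
    return np.mean(F,0)
E
python3 - <<'E'
from h import *
np.set_printoptions(suppress=True,precision=2)
print(arm(load('w2')),arm(load('i1')),arm(load('scene0')),arm(load('i2')))
print(force())
for z in (345,343,341.5):
    bot.line_to([*dip,z],8); bot.pause(.3); print(z,force(),arm(grab('wrist',f'j{int(z)}')),sensors.sense()['clock'])
E
```

```text
('arm', (178, np.float64(217.4)), 'tip', (50, np.float64(215.99))) ('arm', (351, np.float64(183.16)), 'tip', (145, np.float64(181.67))) ('arm', (16, np.float64(217.15)), 'tip', (4, np.float64(215.79))) ('arm', (25, np.float64(183.26)), 'tip', (3, np.float64(181.57)))
[ 0.14  0.22 -0.64]
345 [ 0.16  0.02 -0.12] ('arm', (347, np.float64(180.19)), 'tip', (150, np.float64(178.87))) 22.625
343 [0.   0.01 0.14] ('arm', (353, np.float64(178.19)), 'tip', (147, np.float64(176.86))) 23.625
341.5 [0.35 0.19 0.01] ('arm', (346, np.float64(176.59)), 'tip', (146, np.float64(175.44))) 24.5583
```

Run:
```python
from h import *
np.set_printoptions(suppress=True,precision=2)
bot.line_to([*dip,342.3],8); bot.pause(.3); print(force(),arm(grab('wrist','k0')))
move_gripper(0.26,20); print(arm(grab('wrist','k1')))
move_gripper(0.45); bot.pause(.5); print(arm(grab('wrist','k2')))
bot.line_to([*dip,400],40); bot.line_to([*dip,470],100); bot.pause(1); 
c=grab('wrist','k3'); print(arm(c)); e=grab('scene','k4'); print(arm(e),sensors.sense()['clock'],force(5))
f=grab('side','k5')
A=cv2.resize(c['im'][150:380,170:400,::-1],(400,400)); B=cv2.resize(e['im'][150:280,260:390,::-1],(400,400)); 
cv2.imwrite('pics/k.png',np.hstack([A,B]))
```

```text
[ 0.3  -0.01 -0.24] ('arm', (344, np.float64(177.37)), 'tip', (148, np.float64(176.15)))
('arm', (329, np.float64(177.78)), 'tip', (151, np.float64(176.27)))
('arm', (342, np.float64(177.68)), 'tip', (145, np.float64(176.27)))
('arm', (180, np.float64(177.53)), 'tip', (33, np.float64(176.42)))
('arm', (22, np.float64(176.88)), 'tip', (5, np.float64(177.1))) 30.0667 [ 0.22  0.1  -0.37]
```

View pics/k.png

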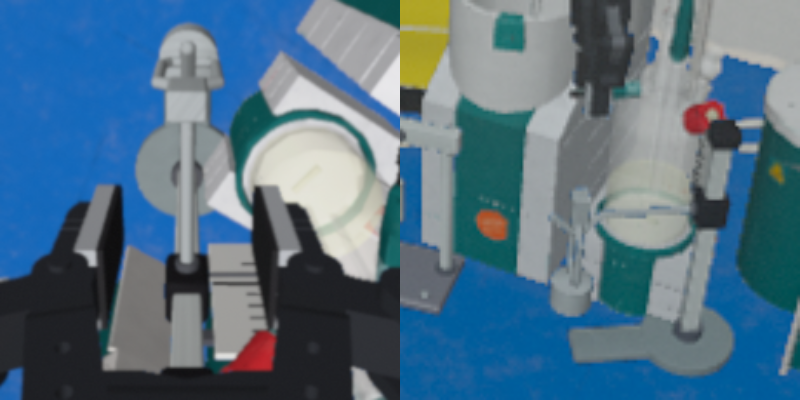

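The weight hangs in the hook, the slide has travelled 39.9 mm, and the gripper is clear. The job is ready to hand in.

```bash
python3 -c "
from h import *
print(bot.finish_job())"
```

```text
the job is handed in; nothing more can be done
None
```

I hung the larger weight by its loop in the balance hook, eased it down to about 40 mm of slide travel (the long mark), let go and handed the job in at about 30 s. I never moved to or touched the smaller weight, bottle or beaker.

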